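Trace the cover's front joint, then lift the cover and hold it level

ROBOT

A 7-joint arm with a two-finger parallel gripper is mounted at the origin on a cart in front of the work surface, level with it; the furniture and walls round the work are solid. World frame = base frame: x ahead of the robot, y to its left, z up, the work surface at z = 0. Lengths are in m, angles in rad, forces in N, time in s.
With the tool pointing down it reaches from about 0.4 to 0.85 m from the base axis. Payload 10.4 kg.
Tool frame: the origin (TCP) lies at the very end of the fingers, on their centre line; the grasp point (between the pads) lies 19 mm behind it; z points along the fingers, y is the direction in which the jaws open and shut (so a half turn about z gives the same grasp; the last joint's range is limited). The gripper opens to 85 mm and grips with 20 to 120 N. Pads are 22 mm wide; open, the fingers measure 114 mm over their backs; the gripper's body (76 mm by 85 mm) begins 54 mm behind the grasp point. The pads swing forward as they close: fully open they stand 13 mm farther back than shut.
Start: joints at [-1.287, 0.332, -0.065, 1.46, 0.022, 1.35, -0.088], TCP at [0.189, 0.596, 0.231] pointing down, gripper open.
Joint ranges: [-2.6, 2.6], [-0.5, 2.12], [-1.47, 1.34], [0.16, 2.42], [-1.27, 4.41], [0.06, 2.06], [-2.6, 2.6]. Speed limits (rad/s): [2.22, 2.22, 2.79, 2.79, 3.14, 3.14, 3.14].

INTERFACE

Orientations are given as a unit quaternion [x, y, z, w].
In Python, from workcell import get_obs, camera, camera_info, hand_in gives the robot as it stands.
- The arm moves only by the tool move_arm, never from a script. Its argument "moves" is a list of rows, each a list of 3 entries, a list of its own where there are three numbers: the shift along the tool's x, y, z in units of 25 mm (1.0 is 25 mm), then the turn, a rotation vector about the tool's x, y, z in degrees, then the opening, from 0 (shut) to 1 (fully open). A call has 1 to 5 rows; each row shifts and turns the commanded pose from where the row before left it, along the tool's axes as they then stand; what a row does not reach is not made up. A row lasts 1/8 s, in which the tool goes at most 62.5 mm and 10.7 degrees, less where a joint would pass 70% of its speed; a pose out of reach is approached as far as the arm can. A call is refused whole if a number of a shift passes 1 or a number of a turn 10.7, either way. A call with a gripper value outside its range is refused whole. The fingers move at their own pace and stop on an object; "squeeze" is the grip in N (left out, the last holds). Time passes only in rows, so rows that do not move let the fingers close. It gives the time, the measured TCP pose, the force and the opening at its end, in the units of the state.
- get_obs(): the state, without advancing time (a new reading comes with each control period).
- camera(name): name is "scene" or "top" or "wrist"; returns the picture (384x512x3 uint8, red, green, blue); there is no depth.
- camera_info(name): a dict with "fx", "fy", "cx", "cy" (pixels), "origin" and "rotation" of the camera in the world. Camera axes: x right, y down, z forward; pixel columns grow to the right and rows downward; lengths in m; the calibration is good to about 2 mm. A picture is of the moment at which its call begins: read the wrist's pose just before it. camera_info takes no time and is no camera call; for the wrist camera it gives the pose at the moment of the call.
- hand_in(): hands the job in, once; it reports no verdict.
The state is a dict: "clock": time; "joint_pos": joint angles; "joint_velocities": joint speeds; "tau": joint torques, N m; "position": TCP position; "ee_rot": TCP orientation; "ft_force": force on the tool from outside, world axes, zero at the start; "torque": the same for the moment, N m; "grip_width": opening from 0.0 (shut) to 1.0 (fully open).
Only numpy, scipy, OpenCV 4.12 (cv2) and the standard library are available. Lean on these libraries where they do the work, as an engineer would, in place of code of your own. Each camera call takes 0.05 s, during which the arm holds its last target. There are 200 camera calls.

TASK

The cover of the blue parts box must come out without jamming: take the orange scriber from its stand, put its point down into the joint in front of the cover at the end with the red mark, and guide it slowly (always under 10 cm/s) along that joint to the other end to make sure it is clear. Put the scriber back in its stand, standing upright with its collar down on the block, and let go of it; then take the cover by its handle and lift it straight up over the box, level, to at least 8 cm above its seat. Finish while still holding it there, steady and level; leave the other things on the bench alone.

Things in the scene. Friction and masses are not known exactly. Their poses are not given: they have to be found in the camera images.
- parts_box: blue box fixed to the bench, 140 (x) x 190 (y) x 60 high; origin under its centre, z up, -x its front (robot side). Walls 8 thick; the cover lies flush on a ledge 48 above the origin. An open joint 10 wide, 12 deep runs round the cover inside the rim; the front joint has its centre line at x = -57, y = +82 to -82. A red mark (8 x 16) on the front rim marks the +y (left) end.
- seam_start (a point): middle of the front joint's width, at rim height (z = 60 in the box frame), at the red-mark end (box frame x = -57, y = +65); axes as the box's. The point counts as in the joint when it is 3 to 20 mm below this height.
- seam_end (a point): the same at the other end of the front joint (box frame x = -57, y = -65), 130 mm from seam_start.
- cover: loose flat aluminium cover of the box, 104 (x) x 154 (y) x 12 thick, 0.35 kg; origin at the centre of the plate's underside (48 above the box's origin when seated), axes as the box's when seated. A skirt 84 x 134 reaches 5 below it with 2 play each way in the ledge. On top a black bar handle.
- cover_handle (a point): centre of the cover's handle bar, 47 above the cover's origin. The bar is 12 wide (x) x 12 high, 90 long (along the cover's y), on two posts at y = +-40 (10 wide); 70 free between the posts, 29 free between plate and bar.
- scriber: loose upright scriber, 126 long, 0.06 kg; origin at its point, z along it towards the grip. Steel needle (3 diameter at the point, widening to 8 at 14 and above), dark collar 24 diameter at 60 to 66, round orange grip 18 diameter at 66 to 126. At the start it stands in the stand, collar on the block, point 60 below the block's top.
- scriber_stand: fixed wooden block 60 x 60 x 70 high with a hole 15 diameter and 66 deep in the middle of its top; origin at the centre of its underside.
- stand_mouth (a point): centre of the hole's mouth, on top of the block (70 above the bench), z up.
- tape_black: roll of black tape 65 diameter x 19, loose bystander, origin under its centre.
- chisel: wood-handled chisel 29 x 255 x 27, loose bystander, origin under its centre.
- offcut_b: pine offcut 60 x 90 x 19, loose bystander, origin under its centre.

How it is judged:
By the outcome, as a careful person would: the job done as asked, in the order asked, and still so for the second after the job is handed in, while the arm keeps its last pose, push and grip.
It also fails if it takes over 61 s, if anything falls off the work surface, if the arm or the gripper's body presses on something with over 40 N, if the wrist force passes 120 N, or if a joint passes its speed limit or range.

## Working session

There is one attempt and no reset: what is moved stays moved. The work goes in short steps, Python scripts to look and compute and a tool call to move; the robot and the scene stay as the last step left them, time stands still between calls to the robot, and variables do not carry over. Pictures are saved under pics/ and viewed, about 8 in all and at most 12, crops included, and the job is handed in when it is done.

Besides the shell and the picture viewer there is one more tool, called as a command line: name --argument value ..., lists and objects as JSON in quotes. move_arm: Moves the arm, as the interface text tells. Its arguments: {"type":"object","properties":{"moves":{"type":"array","items":{"type":"array"}},"squeeze":{"type":"number"}},"required":["moves"]}

```bash
mkdir -p pics; ls; python3 - <<'E'
from workcell import get_obs, camera, camera_info
import cv2, numpy as np
o=get_obs(); print({k:np.round(v,3) for k,v in o.items()})
for n in("scene","top"):
    im=camera(n); cv2.imwrite(f"pics/{n}0.png",im[:,:,::-1]); print({k:np.round(v,4).tolist() for k,v in camera_info(n).items() if k in("fx","fy","cx","cy","origin","rotation")})
a=cv2.imread("pics/top0.png")
E
```

```text
pics
{'clock': np.float64(0.0), 'joint_pos': array([-1.287,  0.333, -0.065,  1.461,  0.022,  1.35 , -0.089]), 'joint_velocities': array([-0.001, -0.   ,  0.001, -0.   ,  0.   ,  0.001,  0.002]), 'tau': array([-0.0000e+00, -6.2545e+01,  4.9000e-02, -3.9161e+01,  1.6000e-02,
        1.0000e-02, -0.0000e+00]), 'position': array([0.189, 0.595, 0.231]), 'ee_rot': array([ 0.153,  0.988, -0.001, -0.   ]), 'ft_force': array([-0.209,  0.038,  0.616]), 'torque': array([ 0.012, -0.052,  0.03 ]), 'grip_width': np.float64(1.004)}
{'fx': 471.4909, 'fy': 471.4909, 'cx': 262.9987, 'cy': 188.8677, 'origin': [-0.2108, 0.8903, 0.5214], 'rotation': [-0.3065, 0.7748, -0.5151, 0.2009]}
{'fx': 417.2901, 'fy': 417.2901, 'cx': 255.2524, 'cy': 191.4292, 'origin': [0.4008, 0.1412, 1.1258], 'rotation': [-0.6965, 0.7152, -0.0409, 0.0412]}
```

View pics/top0.png

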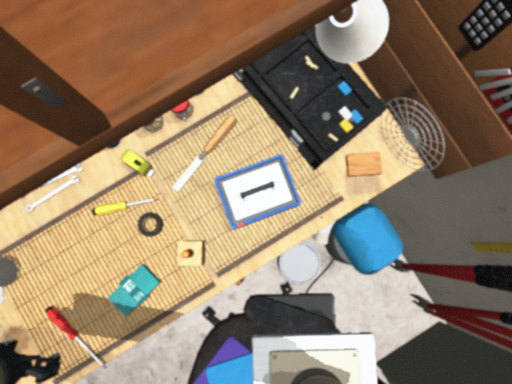

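View pics/scene0.png

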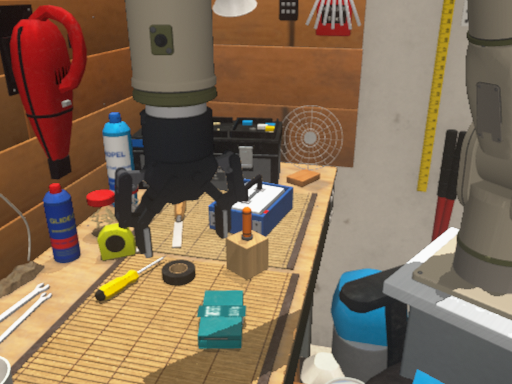

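Top view: the box is at about (257,190), with the red mark near (240,224) at its lower left. The scriber and stand are at (190,252). The scene view confirms the scriber is upright. Next I'll measure both.

```bash
cat > h.py <<'E'
import cv2, numpy as np
from scipy.spatial.transform import Rotation as R
from workcell import get_obs, camera, camera_info
def rm(ci):
    r=np.array(ci["rotation"]); return r if r.shape==(3,3) else R.from_quat(r).as_matrix()
def ray(ci,uv,z):
    d=rm(ci)@np.array([(uv[0]-ci["cx"])/ci["fx"],(uv[1]-ci["cy"])/ci["fy"],1.]); o=np.array(ci["origin"])
    return o+d*(z-o[2])/d[2]
def proj(ci,p):
    q=rm(ci).T@(np.array(p)-ci["origin"]); return np.array([ci["fx"]*q[0]/q[2]+ci["cx"],ci["fy"]*q[1]/q[2]+ci["cy"]])
def blobs(im,lo,hi,amin=10):
    m=cv2.inRange(cv2.cvtColor(im,cv2.COLOR_BGR2HSV),lo,hi)
    c,_=cv2.findContours(m,cv2.RETR_EXTERNAL,cv2.CHAIN_APPROX_NONE)
    return [k for k in c if cv2.contourArea(k)>=amin]
E
python3 - <<'E'
from h import *
ci=camera_info("top"); im=cv2.imread("pics/top0.png")
b=[c for c in blobs(im,(100,90,60),(125,255,255),50) if 215<c[:,0,0].mean()<300 and 150<c[:,0,1].mean()<230]
for c in b:
    r=cv2.minAreaRect(c); P=[ray(ci,p,.06)[:2] for p in cv2.boxPoints(r)]; print(r,np.round(P,4).tolist(),np.round(ray(ci,r[0],.06),4), [round(float(np.linalg.norm(P[i]-P[i-1])),4) for i in range(4)])
for c in blobs(im,(0,120,80),(8,255,255),3)+blobs(im,(172,120,80),(180,255,255),3):
    u=c[:,0].mean(0)
    if 220<u[0]<260 and 200<u[1]<240: print("red",u,ray(ci,u,.06))
for c in blobs(im,(5,150,100),(20,255,255),5):
    u=c[:,0].mean(0)
    if 170<u[0]<210 and 235<u[1]<270: print("or",u,cv2.boundingRect(c),ray(ci,u,.136),ray(ci,u,.1))
v=cv2.resize(im[140:280,160:320],None,fx=5,fy=4.2857,interpolation=cv2.INTER_CUBIC); cv2.imwrite("pics/c1.png",v[:600])
E
```

```text
((256.9233703613281, 191.1642303466797), (53.90996551513672, 73.21845245361328), 70.01689147949219) [[0.562, 0.2473], [0.6229, 0.0676], [0.4897, 0.0248], [0.4304, 0.2024]] [0.5257 0.1357 0.06  ] [0.139, 0.1898, 0.14, 0.1871]
red [240.22222222 224.55555556] [0.44117737 0.18050458 0.06      ]
or [185.85 253.45] (182, 251, 8, 6) [0.37400826 0.30684509 0.136     ] [0.37303337 0.31286847 0.1       ]
```

View pics/c1.png

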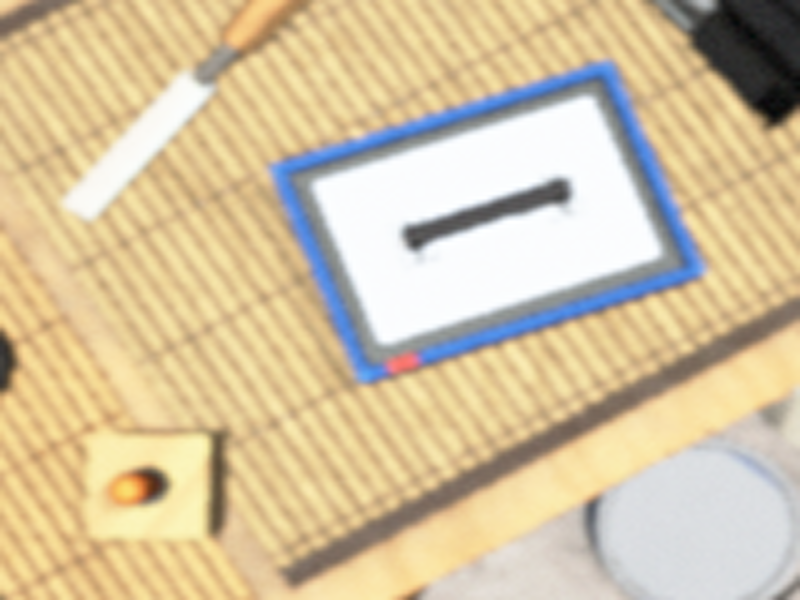

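Box estimate: centre (0.526, 0.136), yaw about 18.6°, rim sides 0.139 × 0.188 m against 0.140 × 0.190 m given. The scriber is near (0.374, 0.308). I'll turn the jaws along the box's x axis, then move near the stand for a wrist view.

move_arm --moves '[[[0,0,0],[0,0,10.7],1],[[0,0,0],[0,0,10.7],1],[[0,0,0],[0,0,10.7],1],[[0,0,0],[0,0,10.7],1],[[0,0,0],[0,0,10.7],1]]'

```text
clock: 0.72
position: [0.1887, 0.5956, 0.2308]
ee_rot: [0.584, 0.812, -0.0, 0.0]
ft_force: [-0.2, -0.2, 1.0]
grip_width: 0.997
```

move_arm --moves '[[[-1,0.5,-0.2],[0,0,0],1],[[-1,0.5,-0.2],[0,0,0],1],[[-1,0.5,-0.2],[0,0,0],1],[[-1,0.5,-0.2],[0,0,0],1],[[-1,0.5,-0.2],[0,0,0],1]]'

```text
clock: 1.35
position: [0.2889, 0.497, 0.2561]
ee_rot: [0.581, 0.814, -0.0, 0.0]
ft_force: [-0.3, 0.2, -1.1]
grip_width: 1.001
```

move_arm --moves '[[[-1,0.2,0],[0,0,0],1],[[-1,0.2,0],[0,0,0],1],[[-1,0.2,0],[0,0,0],1],[[-1,0.2,0],[0,0,0],1],[[-1,0.2,0],[0,0,0],1]]'

```text
clock: 1.98
position: [0.3526, 0.3865, 0.2559]
ee_rot: [0.581, 0.814, -0.0, -0.0]
ft_force: [0.6, -0.5, 0.6]
grip_width: 1.0
```

```bash
python3 - <<'E'
from h import *
o=get_obs(); print(o["clock"],o["position"],R.from_quat(o["ee_rot"]).as_matrix().round(4).tolist(),o["joint_pos"].round(2) if hasattr(o["joint_pos"],'round') else o["joint_pos"])
ci=camera_info("wrist"); print(ci)
im=camera("wrist")[:,:,::-1]; cv2.imwrite("pics/w1.png",im)
E
```

```text
1.975 [0.35258522 0.38651357 0.25587117] [[-0.3246, 0.9459, -0.0005], [0.9459, 0.3246, -0.0003], [-0.0001, -0.0006, -1.0]] [-1.11  0.09  0.21  1.7  -0.02  1.35 -0.57]
{'fx': 333.79597867726113, 'fy': 333.79597867726113, 'cx': 258.4761426586175, 'cy': 192.11429089168152, 'origin': array([0.32673407, 0.46549439, 0.39954004]), 'rotation': array([0.9731169 , 0.1620847 , 0.02701146, 0.16137667])}
```

View pics/w1.png

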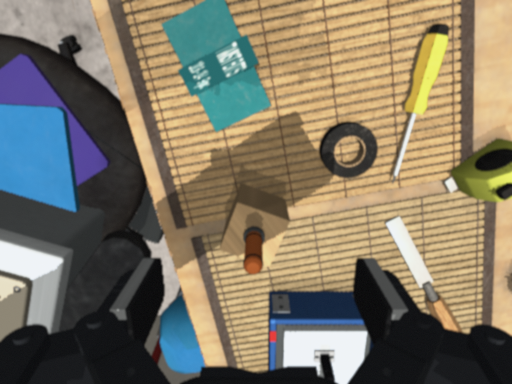

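Wrist view: the stand top is at about (255,215). The grip runs from (254,230) to its top end at (253,266). The tape is at (349,150), and the box's red-mark corner is at (270,295).

```bash
python3 - <<'E'
from h import *
ci=camera_info("wrist"); im=cv2.imread("pics/w1.png"); t=cv2.imread("pics/top0.png"); ct=camera_info("top")
for c in blobs(im,(0,150,60),(14,255,255),60):
    u=c[:,0].mean(0)
    if 230<u[0]<280 and 200<u[1]<290: print(cv2.boundingRect(c),cv2.minAreaRect(c)); y0=c[:,0,1].max()
for uv in [(253.5,266),(253.5,265)]: print(ray(ci,uv,.136))
for uv in [(185.85,253.45)]: print(ray(ct,uv,.136), ray(ct,uv,.13))
for p in [(.374,.307),(.374,.309),(.374,.311)]:
    print(p,[proj(c,(*p,z)).round(1).tolist() for c in(ci,ct) for z in(.076,.136)])
m=cv2.inRange(cv2.cvtColor(im,cv2.COLOR_BGR2HSV),(10,20,120),(30,120,255))
w=np.hstack([cv2.resize(im[170:290,200:310],None,fx=3.5,fy=3.5,interpolation=cv2.INTER_CUBIC),cv2.resize(t[230:276,168:212],(402,420),interpolation=cv2.INTER_CUBIC)])
cv2.imwrite("pics/c2.png",w);print(w.shape)
E
```

```text
(244, 232, 18, 42) ((252.5, 252.5), (41.0, 17.0), 90.0)
[0.37679972 0.30891851 0.136     ]
[0.3764739  0.30989768 0.136     ]
[0.37400826 0.30684509 0.136     ] [0.37384578 0.30784898 0.13      ]
(0.374, 0.307) [[251.2, 237.0], [249.9, 266.9], [189.8, 252.7], [185.8, 253.5]]
(0.374, 0.309) [[251.8, 235.4], [250.6, 265.1], [189.0, 252.7], [184.9, 253.5]]
(0.374, 0.311) [[252.4, 233.8], [251.3, 263.2], [188.2, 252.7], [184.1, 253.5]]
(420, 787, 3)
```

View pics/c2.png

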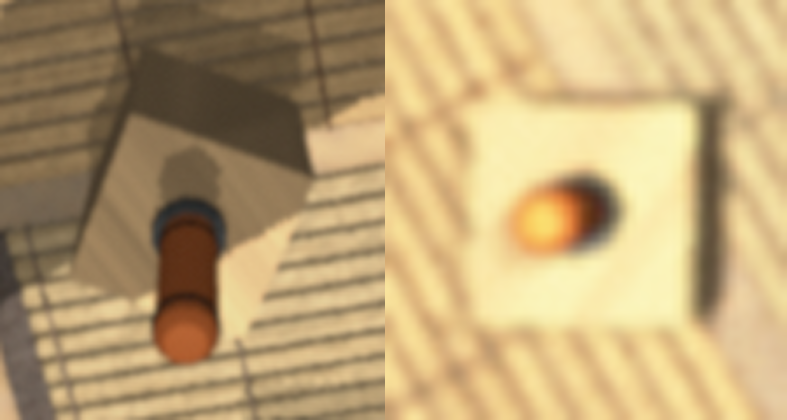

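move_arm --moves '[[[-0.8,-0.04,0],[0,0,0],1],[[-0.8,-0.04,0],[0,0,0],1],[[-0.8,-0.04,0],[0,0,0],1],[[-0.82,-0.04,0],[0,0,0],1],[[0,0,0.9],[0,0,0],1]]'

```text
clock: 2.65
position: [0.3766, 0.3088, 0.2351]
ee_rot: [0.582, 0.813, 0.002, 0.0]
ft_force: [-0.0, 1.1, 0.3]
grip_width: 0.999
```

move_arm --moves '[[[0,0,1],[0,0,0],1],[[0,0,1],[0,0,0],1],[[0,0,1],[0,0,0],1],[[0,0,1],[0,0,0],1],[[0,0,0.5],[0,0,0],1]]'

```text
clock: 3.28
position: [0.3747, 0.3093, 0.1202]
ee_rot: [0.581, 0.814, -0.001, -0.0]
ft_force: [-0.0, 0.2, -0.6]
grip_width: 0.999
```

```bash
python3 - <<'E'
from h import *
o=get_obs(); print(o["clock"],o["position"],o["ft_force"])
im=camera("wrist")[:,:,::-1]; cv2.imwrite("pics/w2.png",im)
ci=camera_info("wrist"); print(ci["origin"])
P=o["position"];X=R.from_quat(o["ee_rot"]).as_matrix()
for z in(.07,.076,.136): print(z,[proj(ci,(P[0]+d[0],P[1]+d[1],z)).round(1) for d in (np.zeros(2),.01*X[:2,0],.01*X[:2,1])])
for c in blobs(im,(0,150,50),(16,255,255),60): print(cv2.boundingRect(c),c[:,0].mean(0))
E
```

```text
3.275 [0.37467687 0.30930838 0.12023074] [-0.00289565  0.15957002 -0.63786842]
[0.34866241 0.38835837 0.26290253]
0.07 [array([257.3, 218. ]), array([257.3, 203.1]), array([273.2, 218. ])]
0.076 [array([257.2, 221.9]), array([257.2, 206.7]), array([273.6, 221.9])]
0.136 [array([256.6, 277.6]), array([256.6, 257.5]), array([279.3, 277.6])]
(237, 248, 38, 39) [255.36697248 266.71559633]
(240, 208, 34, 46) [256.57037037 232.35555556]
```

View pics/w2.png

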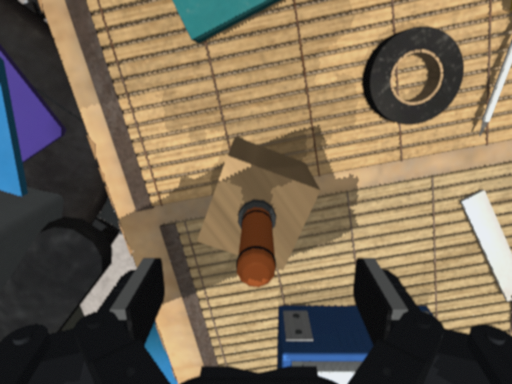

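Seen from here, the scriber sits about 5 mm along +tool x. The top view put it the other way, so I'll correct by 3 mm, lower and grip.

move_arm --moves '[[[0.12,0,0.3],[0,0,0],1],[[0,0,0.67],[0,0,0],1],[[0,0,0],[0,0,0],1],[[0,0,0],[0,0,0],0.5],[[0,0,0],[0,0,0],0.3]]'

```text
clock: 3.95
position: [0.3742, 0.3133, 0.0975]
ee_rot: [0.581, 0.814, 0.0, 0.0]
ft_force: [0.6, -0.6, -0.5]
grip_width: 0.605
```

move_arm --moves '[[[0,0,0],[0,0,0],0.1],[[0,0,0],[0,0,0],0.1],[[0,0,0],[0,0,0],0.1],[[0,0,0],[0,0,0],0.1],[[0,0,0],[0,0,0],0.1]]' --squeeze 70

```text
clock: 4.58
position: [0.374, 0.3132, 0.0972]
ee_rot: [0.581, 0.814, 0.0, -0.0]
ft_force: [-0.7, -0.6, 2.8]
grip_width: 0.19
```

move_arm --moves '[[[0,0,-0.5],[0,0,0],0.1],[[0,0,-0.8],[0,0,0],0.1],[[0,0,-0.8],[0,0,0],0.1],[[0,0,-0.8],[0,0,0],0.1],[[0,0,-0.7],[0,0,0],0.1]]'

```text
clock: 5.2
position: [0.374, 0.3131, 0.1885]
ee_rot: [0.581, 0.814, 0.0, 0.0]
ft_force: [0.4, 0.1, -0.7]
grip_width: 0.19
```

move_arm --moves '[[[-0.8,0.15,0],[0,0,0],0.1],[[-0.8,0.15,0],[0,0,0],0.1],[[-0.8,0.15,0],[0,0,0],0.1],[[-0.8,0.15,0],[0,0,0],0.1],[[-0.8,0.15,0],[0,0,0],0.1]]'

```text
clock: 5.82
position: [0.4244, 0.2239, 0.1877]
ee_rot: [0.581, 0.814, 0.0, 0.0]
ft_force: [0.2, 0.0, -0.6]
grip_width: 0.192
```

move_arm --moves '[[[-0.8,0.15,0],[0,0,0],0.1],[[-0.8,0.15,0],[0,0,0],0.1],[[-0.5,0.13,0],[0,0,0],0.1],[[0,0,0],[0,0,0],0.1],[[0,0,0],[0,0,0],0.1]]'

```text
clock: 6.45
position: [0.4509, 0.1792, 0.1871]
ee_rot: [0.581, 0.814, 0.0, -0.0]
ft_force: [0.7, -0.9, -1.1]
grip_width: 0.192
```

```bash
python3 - <<'E'
from h import *
o=get_obs(); print(o["clock"],o["position"],o["ee_rot"],o["ft_force"],o["grip_width"])
ci=camera_info("wrist"); np.savez("pics/w3.npz",o=ci["origin"],r=ci["rotation"],p=o["position"])
im=camera("wrist")[:,:,::-1]; cv2.imwrite("pics/w3.png",im)
P=o["position"]; print(proj(ci,(P[0],P[1],P[2]-.087)),proj(ci,P),proj(ci,(.4513,.179,.06)),proj(ci,(.4927,.0558,.06)))
s=camera("scene")[:,:,::-1]; cv2.imwrite("pics/s3.png",s); cs=camera_info("scene"); t=proj(cs,(P[0],P[1],P[2]-.087)); print(t, proj(cs,(.4513,.179,.06)))
v=cv2.resize(im[100:384,130:410],None,fx=2.1,fy=2.1,interpolation=cv2.INTER_CUBIC)
x,y=int(t[0]),int(t[1]); a=cv2.resize(s[y-75:y+75,x-20:x+30],(198,596),interpolation=cv2.INTER_CUBIC)
cv2.imwrite("pics/c3.png",np.hstack([v[:596],a]))
E
```

```text
6.45 [0.4509086  0.17917578 0.18711507] [ 5.80932381e-01  8.13951799e-01  5.71620609e-05 -1.82119560e-04] [ 0.69311609 -0.91340093 -1.1479752 ] 0.19225561332996985
[256.74517507 197.88997065] [256.00753543 258.31167314] [257.31027895 182.20038791] [256.59251823 309.78429381]
[262.58400164 193.61966779] [262.43850401 209.69725004]
```

View pics/c3.png

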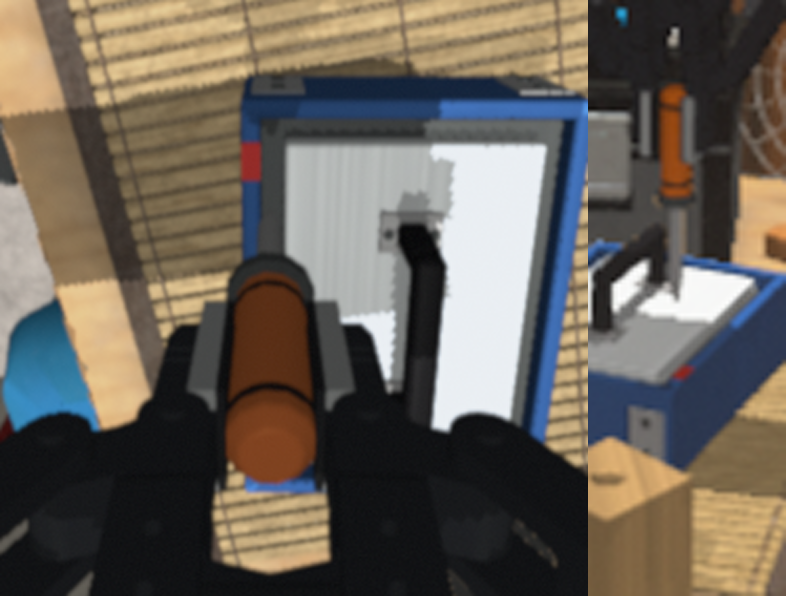

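The crop shows the scriber gripped upright over the seam, with the seam's open part at rows 165–205, columns about 255–266. I'll measure the seam and the scriber axis in the same wrist picture so that calibration bias cancels.

```bash
python3 - <<'E'
from h import *
ci=dict(camera_info("wrist")); d=np.load("pics/w3.npz"); ci["origin"]=d["o"]; ci["rotation"]=d["r"]; P=d["p"]
im=cv2.imread("pics/w3.png"); hsv=cv2.cvtColor(im,cv2.COLOR_BGR2HSV).astype(int)
o=get_obs(); X=R.from_quat(o["ee_rot"]).as_matrix()
def tl(p): return (np.array(p)-P)@X[:,:2]*1000
L=[];C=[]
for v in range(172,206,3):
    g=im[v].astype(int).sum(1); s=hsv[v,:,1]; 
    print(v,"sat",s[244:270].tolist(),"sum",g[256:272].tolist())
# grip edges
for v in range(240,300,8):
    m=np.where((hsv[v,:,1]>130)&(hsv[v,:,0]<16)&(np.abs(np.arange(512)-259)<35))[0]; print(v,m.min(),m.max(),(m.min()+m.max())/2)
for z,v in((.126,300),): pass
for u in (256,258,260,262): print(u,tl(ray(ci,(u,186),.06)), "grip top",tl(ray(ci,(u,305),P[2]+.039)),"grip low",tl(ray(ci,(u,240),P[2]-.015)))
E
```

```text
172 sat [134, 172, 185, 184, 186, 184, 186, 184, 184, 166, 103, 4, 12, 12, 12, 15, 8, 11, 8, 12, 8, 6, 6, 5, 5, 7] sum [194, 191, 194, 193, 193, 197, 196, 191, 198, 271, 404, 506, 558, 572, 567, 561]
175 sat [144, 177, 185, 184, 186, 186, 187, 186, 184, 173, 112, 4, 15, 8, 8, 12, 15, 12, 11, 12, 11, 8, 6, 6, 5, 7] sum [193, 196, 199, 194, 196, 194, 197, 194, 203, 284, 413, 513, 561, 572, 567, 560]
178 sat [133, 171, 183, 184, 184, 186, 186, 188, 186, 167, 104, 4, 15, 8, 12, 8, 12, 8, 12, 8, 8, 8, 5, 4, 4, 5] sum [193, 196, 194, 190, 194, 196, 195, 192, 199, 284, 416, 515, 562, 570, 567, 560]
181 sat [123, 166, 186, 188, 186, 186, 184, 186, 184, 167, 109, 8, 12, 8, 8, 12, 8, 8, 8, 8, 7, 8, 4, 4, 4, 4] sum [192, 193, 195, 194, 196, 193, 192, 190, 205, 287, 423, 521, 563, 572, 567, 561]
184 sat [124, 162, 176, 176, 176, 175, 174, 174, 175, 159, 99, 8, 12, 12, 8, 12, 12, 12, 8, 8, 8, 8, 5, 4, 5, 5] sum [189, 192, 193, 195, 194, 191, 193, 190, 202, 293, 428, 523, 564, 573, 567, 561]
187 sat [49, 57, 118, 129, 127, 129, 128, 130, 122, 110, 66, 16, 8, 4, 8, 8, 8, 4, 8, 12, 8, 5, 4, 6, 5, 5]
[... 1079 characters left out ...]
 166, 168, 165, 165, 168, 156, 117, 41, 4, 4, 4, 0, 4, 8, 4, 0, 4, 11, 5, 5, 4, 5, 5] sum [199, 200, 201, 199, 198, 191, 189, 185, 202, 304, 452, 542, 570, 570, 564, 559]
240 244 272 258.0
248 241 276 258.5
256 241 276 258.5
264 240 276 258.0
272 240 277 258.5
280 239 278 258.5
288 238 279 258.5
296 238 279 258.5
256 [-3.70312285 -0.79807118] grip top [2.73553413 0.24521784] grip low [ 2.28409354 -0.08862796]
258 [-3.7049732   0.90552473] grip top [2.73446171 0.99427478] grip low [2.28279231 0.96755573]
260 [-3.70682356  2.60913721] grip top [2.73338929 1.74334001] grip low [2.28149107 2.0237503 ]
262 [-3.70867395  4.31276626] grip top [2.73231685 2.49241352] grip low [2.28018981 3.07995573]
```

```bash
python3 - <<'E'
from h import *
ci=dict(camera_info("wrist")); d=np.load("pics/w3.npz"); ci["origin"]=d["o"]; ci["rotation"]=d["r"]; P=d["p"]
im=cv2.imread("pics/w3.png").astype(float); X=R.from_quat(get_obs()["ee_rot"]).as_matrix()
hs=cv2.cvtColor(im.astype(np.uint8),cv2.COLOR_BGR2HSV).astype(float)
g=im.sum(2); A=[];B=[]
def cross(f,t,u0):
    for i in range(len(f)-1):
        if (f[i]-t)*(f[i+1]-t)<=0: return u0+i+(f[i]-t)/(f[i]-f[i+1])
for v in range(160,206):
    u=cross(g[v,262:270],380,262); A.append((ray(ci,(u,v),.06)-P)@X[:,:2]*1e3)
    s=hs[v,250:258,1]; u=cross(s,s[0]*.5,250); B.append((ray(ci,(u,v),.06)-P)@X[:,:2]*1e3)
for Q in(A,B):
    Q=np.array(Q); k=np.polyfit(Q[:,0],Q[:,1],1); print("slope deg",np.degrees(np.arctan(k[0])),"ty at tip",k[1], Q[[0,-1]].round(2).tolist())
E
```

```text
Traceback (most recent call last):
  File "h.py", line 7, in ray
    d=rm(ci)@np.array([(uv[0]-ci["cx"])/ci["fx"],(uv[1]-ci["cy"])/ci["fy"],1.]); o=np.array(ci["origin"])
                        ~~~~~^~~~~~~~~
TypeError: unsupported operand type(s) for -: 'NoneType' and 'float'
```

move_arm --moves '[[[0.1,0.05,0.4],[0,0,0],0.1],[[0,0,0.5],[0,0,0],0.1],[[0,0,0.2],[0,0,0],0.1],[[0,0,0],[0,0,0],0.1]]'

```text
clock: 7.05
position: [0.4514, 0.181, 0.1589]
ee_rot: [0.581, 0.814, -0.001, -0.0]
ft_force: [-0.6, 0.1, -0.5]
grip_width: 0.187
```

```bash
python3 - <<'E'
from h import *
P=get_obs()["position"]; c=np.array([.5263,.1355]); a=np.radians(18.6); r=P[:2]-c
print("box xy",np.cos(a)*r[0]+np.sin(a)*r[1],-np.sin(a)*r[0]+np.cos(a)*r[1],P)
im=camera("wrist")[:,:,::-1]
s=camera("scene")[:,:,::-1]; cs=camera_info("scene"); t=proj(cs,(P[0],P[1],P[2]-.087)); x,y=int(t[0]),int(t[1]); print(t)
a=cv2.resize(s[y-40:y+35,x-35:x+40],(580,580),interpolation=cv2.INTER_CUBIC); cv2.imwrite("pics/c4.png",np.hstack([cv2.resize(im[120:320,220:290],(203,580),interpolation=cv2.INTER_CUBIC),a]))
E
```

```text
box xy -0.05651594545961338 0.06700419917677689 [0.45136436 0.18097818 0.15894266]
[261.843055   205.19652625]
```

View pics/c4.png

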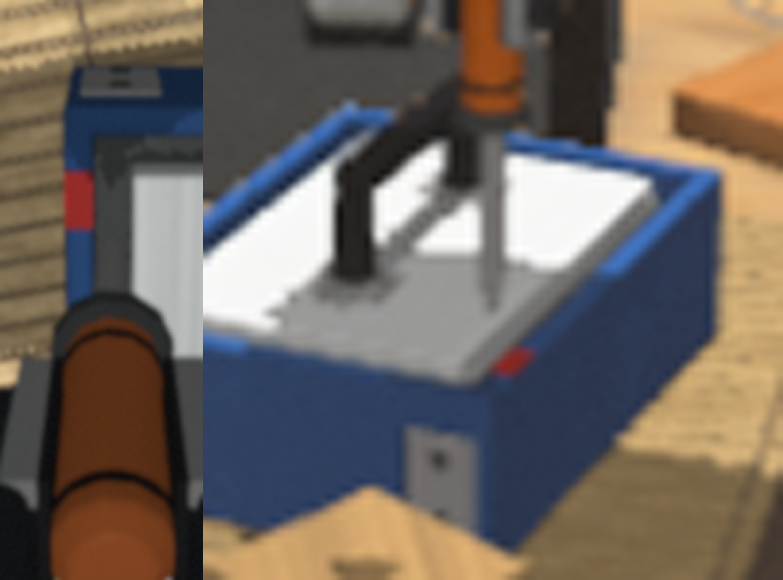

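The scene crop shows the tip at crop (490,308), about 12 mm above the rim beside the red mark and over the seam. The offset from the predicted position is 1.3 px, which is within calibration. I'll fit the seam line next.

```bash
python3 - <<'E'
from h import *
ci=dict(camera_info("wrist")); d=np.load("pics/w3.npz"); ci["origin"]=d["o"]; ci["rotation"]=d["r"]; P=d["p"]
im=cv2.imread("pics/w3.png"); X=R.from_quat(get_obs()["ee_rot"]).as_matrix()
hs=cv2.cvtColor(im,cv2.COLOR_BGR2HSV).astype(float); g=im.astype(float).sum(2); A=[];B=[]
for v in range(171,206):
    u=np.interp(380,g[v,263:268],np.arange(263,268)); A.append((ray(ci,(u,v),.06)-P)@X[:,:2]*1e3)
    s=hs[v,252:257,1]; u=np.interp(-hs[v,250,1]*.5,-s,np.arange(252,257)); B.append((ray(ci,(u,v),.06)-P)@X[:,:2]*1e3)
for Q in(A,B):
    Q=np.array(Q); k=np.polyfit(Q[:,0],Q[:,1],1); print("slope deg",np.degrees(np.arctan(k[0])),"ty at tip",k[1], Q[[0,-1]].round(2).tolist())
E
```

```text
slope deg -0.004332408868123569 ty at tip 7.410102048216198 [[9.53, 7.47], [-21.01, 7.41]]
slope deg 0.6459635721914655 ty at tip -2.4338418292447344 [[9.53, -2.4], [-21.01, -3.07]]
```

The seam measures 9.8 mm wide and is parallel to tool x within about 0.3°. Lowering the point into it.

move_arm --moves '[[[0,0,0.2],[0,0,0],0.1],[[0,0,0.2],[0,0,0],0.1],[[0,0,0.2],[0,0,0],0.1],[[0,0,0.12],[0,0,0],0.1],[[0,0,0],[0,0,0],0.1]]'

```text
clock: 7.78
position: [0.4516, 0.1811, 0.1413]
ee_rot: [0.581, 0.814, -0.0, -0.0]
ft_force: [-0.8, 0.5, -0.5]
grip_width: 0.195
```

```bash
python3 - <<'E'
from h import *
o=get_obs();P=o["position"];print(P,o["ft_force"])
s=camera("scene")[:,:,::-1]; x,y=262,210
im=camera("wrist")[:,:,::-1]
cv2.imwrite("pics/c5.png",np.hstack([cv2.resize(im[120:320,220:290],(203,580),interpolation=cv2.INTER_CUBIC),cv2.resize(s[y-40:y+35,x-35:x+40],(580,580),interpolation=cv2.INTER_CUBIC)]))
E
```

```text
[0.45156192 0.18113293 0.14131953] [-0.76562541  0.46253775 -0.48827278]
```

View pics/c5.png

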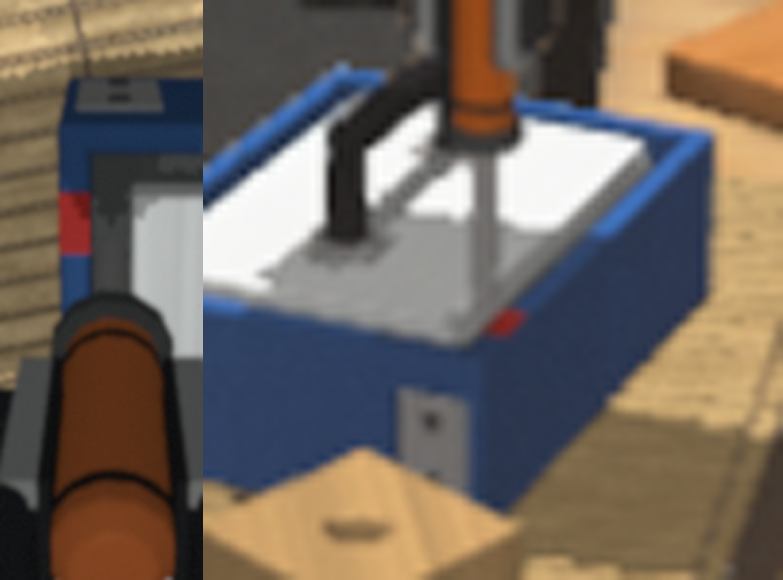

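The needle point is in the joint next to the red mark, with no contact force. I'll sweep at about 5.6 cm/s, starting about 2 mm before seam_start.

move_arm --moves '[[[0,0,0.05],[0,0,0],0.1],[[-0.28,-0.0015,0],[0,0,0],0.1],[[-0.28,-0.0015,0],[0,0,0],0.1],[[-0.28,-0.0015,0],[0,0,0],0.1],[[-0.28,-0.0015,0],[0,0,0],0.1]]'

```text
clock: 8.5
position: [0.4608, 0.1541, 0.1403]
ee_rot: [0.581, 0.814, 0.0, -0.0]
ft_force: [0.1, 0.2, -0.6]
grip_width: 0.191
```

move_arm --moves '[[[-0.28,-0.0015,0],[0,0,0],0.1],[[-0.28,-0.0015,0],[0,0,0],0.1],[[-0.28,-0.0015,0],[0,0,0],0.1],[[-0.28,-0.0015,0],[0,0,0],0.1]]'

```text
clock: 9.0
position: [0.4697, 0.1277, 0.1403]
ee_rot: [0.581, 0.814, 0.0, -0.0]
ft_force: [0.0, -0.4, -1.8]
grip_width: 0.193
```

move_arm --moves '[[[-0.28,-0.0015,0],[0,0,0],0.1],[[-0.28,-0.0015,0],[0,0,0],0.1],[[-0.28,-0.0015,0],[0,0,0],0.1],[[-0.28,-0.0015,0],[0,0,0],0.1]]'

```text
clock: 9.5
position: [0.4786, 0.1012, 0.1403]
ee_rot: [0.581, 0.814, 0.0, -0.0]
ft_force: [-0.9, -1.1, -1.0]
grip_width: 0.191
```

move_arm --moves '[[[-0.28,-0.0015,0],[0,0,0],0.1],[[-0.28,-0.0015,0],[0,0,0],0.1],[[-0.28,-0.0015,0],[0,0,0],0.1],[[-0.28,-0.0015,0],[0,0,0],0.1]]'

```text
clock: 10.0
position: [0.4876, 0.0746, 0.1403]
ee_rot: [0.581, 0.814, 0.0, -0.0]
ft_force: [0.2, 0.3, -0.9]
grip_width: 0.19
```

move_arm --moves '[[[-0.28,-0.0015,0],[0,0,0],0.1],[[-0.28,-0.0015,0],[0,0,0],0.1],[[-0.28,-0.0015,0],[0,0,0],0.1],[[-0.14,0,0],[0,0,0],0.1],[[0,0,0],[0,0,0],0.1]]'

```text
clock: 10.62
position: [0.4953, 0.0516, 0.1402]
ee_rot: [0.581, 0.814, -0.0, -0.0]
ft_force: [-0.0, -0.4, 0.0]
grip_width: 0.193
```

```bash
python3 - <<'E'
from h import *
o=get_obs();P=o["position"];print(P,o["ft_force"])
c=np.array([.5263,.1355]); a=np.radians(18.6); r=P[:2]-c
print("box xy",np.cos(a)*r[0]+np.sin(a)*r[1],-np.sin(a)*r[0]+np.cos(a)*r[1])
s=camera("scene")[:,:,::-1]; cs=camera_info("scene"); x,y=map(int,proj(cs,(P[0],P[1],.06))); im=camera("wrist")[:,:,::-1]
cv2.imwrite("pics/c6.png",np.hstack([cv2.resize(im[100:330,200:320],(302,580),interpolation=cv2.INTER_CUBIC),cv2.resize(s[y-35:y+25,x-25:x+25],(483,580),interpolation=cv2.INTER_CUBIC)]))
E
```

```text
[0.4952817  0.0516208  0.14024835] [-0.03931185 -0.42991275  0.00079676]
box xy -0.056152216781470816 -0.0696044795014375
```

View pics/c6.png

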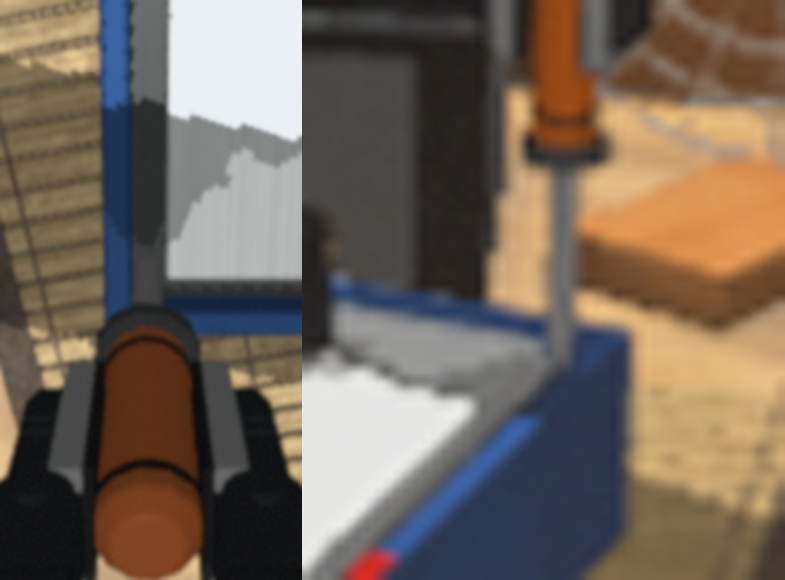

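The point reached the far end of the joint with no contact force. I'll go 2.5 mm further for margin, then lift straight up and return to the stand.

move_arm --moves '[[[-0.1,0,0],[0,0,0],0.1],[[0,0,0],[0,0,0],0.1],[[0,0,-0.4],[0,0,0],0.1],[[0,0,-0.8],[0,0,0],0.1],[[0,0,-0.8],[0,0,0],0.1]]'

```text
clock: 11.35
position: [0.4961, 0.0495, 0.1915]
ee_rot: [0.581, 0.814, 0.0, 0.0]
ft_force: [-0.7, 0.2, -0.9]
grip_width: 0.189
```

move_arm --moves '[[[0.9,-0.1,0],[0,0,0],0.1],[[0.9,-0.1,0],[0,0,0],0.1],[[0.9,-0.1,0],[0,0,0],0.1],[[0.9,-0.1,0],[0,0,0],0.1],[[0.9,-0.1,0],[0,0,0],0.1]]'

```text
clock: 11.98
position: [0.4476, 0.1526, 0.1911]
ee_rot: [0.581, 0.814, 0.0, 0.0]
ft_force: [-0.7, -1.1, -1.1]
grip_width: 0.185
```

move_arm --moves '[[[0.9,-0.1,0],[0,0,0],0.1],[[0.9,-0.1,0],[0,0,0],0.1],[[0.9,-0.1,0],[0,0,0],0.1],[[0.9,-0.1,0],[0,0,0],0.1],[[0.9,-0.1,0],[0,0,0],0.1]]'

```text
clock: 12.6
position: [0.3992, 0.255, 0.1911]
ee_rot: [0.581, 0.814, 0.0, 0.0]
ft_force: [-0.1, 0.0, -0.7]
grip_width: 0.189
```

move_arm --moves '[[[0.9,-0.1,0],[0,0,0],0.1],[[0.9,-0.05,0],[0,0,0],0.1],[[0.6,0,0],[0,0,0],0.1],[[0,0,0],[0,0,0],0.1],[[0,0,0],[0,0,0],0.1]]'

```text
clock: 13.22
position: [0.377, 0.3089, 0.1904]
ee_rot: [0.582, 0.813, -0.0, 0.0]
ft_force: [-1.0, 0.5, -0.5]
grip_width: 0.189
```

```bash
python3 - <<'E'
from h import *
o=get_obs();P=np.array(o["position"]);X=R.from_quat(o["ee_rot"]).as_matrix();print(o["clock"],P,o["ee_rot"],o["grip_width"])
print("units",(np.array([.3740,.3132,.0972])-P)@X/.025)
E
```

```text
13.225 [0.37695    0.30894058 0.19041153] [ 5.81665428e-01  8.13428123e-01 -3.89843968e-05  1.30820401e-04] 0.18911523989137216
units [ 0.20034085 -0.05690466  3.72840443]
```

move_arm --moves '[[[0.2,-0.06,0],[0,0,0],0.1],[[0,0,0.7],[0,0,0],0.1],[[0,0,0],[0,0,0],0.1]]'

```text
clock: 13.6
position: [0.3729, 0.3133, 0.1719]
ee_rot: [0.581, 0.814, -0.001, -0.0]
ft_force: [-0.9, -0.2, -0.6]
grip_width: 0.189
```

```bash
python3 - <<'E'
from h import *
o=get_obs();P=np.array(o["position"]);X=R.from_quat(o["ee_rot"]).as_matrix();print(o["clock"],P,o["ft_force"])
print("units",(np.array([.3740,.3132,.0972])-P)@X/.025)
E
```

```text
13.6 [0.37291153 0.31327811 0.171938  ] [-0.91033224 -0.20539696 -0.59064929]
units [-0.01399882  0.04561385  2.98945788]
```

move_arm --moves '[[[0,0.03,0.2],[0,0,0],0.1],[[0,0,0.3],[0,0,0],0.1],[[0,0,0.4],[0,0,0],0.1],[[0,0,0],[0,0,0],0.1]]'

```text
clock: 14.1
position: [0.3737, 0.3138, 0.1493]
ee_rot: [0.581, 0.814, -0.001, -0.0]
ft_force: [-0.2, -0.1, -0.7]
grip_width: 0.189
```

move_arm --moves '[[[0,0,0.4],[0,0,0],0.1],[[0,0,0.4],[0,0,0],0.1],[[0,0,0.4],[0,0,0],0.1],[[0,0,0.4],[0,0,0],0.1],[[0,0,0],[0,0,0],0.1]]'

```text
clock: 14.72
position: [0.3737, 0.3138, 0.1094]
ee_rot: [0.581, 0.814, -0.001, -0.0]
ft_force: [-0.4, -0.8, -0.3]
grip_width: 0.19
```

```bash
python3 - <<'E'
from h import *
o=get_obs();P=np.array(o["position"]);X=R.from_quat(o["ee_rot"]).as_matrix();print(o["clock"],P,o["ft_force"])
print("units",(np.array([.3740,.3132,.0972])-P)@X/.025)
E
```

```text
14.725 [0.37370952 0.31381997 0.10938107] [-0.38185282 -0.80661234 -0.34793544]
units [-0.02682493  0.00361738  0.48726042]
```

In the hole with no force. Seating it and then releasing.

move_arm --moves '[[[-0.02,0,0.25],[0,0,0],0.1],[[0,0,0.2],[0,0,0],0.1],[[0,0,0.04],[0,0,0],0.1],[[0,0,0.02],[0,0,0],0.1],[[0,0,0],[0,0,0],0.1]]'

```text
clock: 15.35
position: [0.3744, 0.3138, 0.0977]
ee_rot: [0.581, 0.814, 0.0, -0.0]
ft_force: [0.3, -0.7, -1.5]
grip_width: 0.192
```

move_arm --moves '[[[0,0,0.02],[0,0,0],0.1],[[0,0,0],[0,0,0],0.25],[[0,0,0],[0,0,0],0.4],[[0,0,0],[0,0,0],1],[[0,0,0],[0,0,0],1]]'

```text
clock: 15.98
position: [0.3743, 0.3138, 0.0971]
ee_rot: [0.581, 0.814, 0.0, -0.0]
ft_force: [0.3, -0.4, 0.2]
grip_width: 0.811
```

move_arm --moves '[[[0,0,0],[0,0,0],1],[[0,0,0],[0,0,0],1],[[0,0,-0.5],[0,0,0],1],[[0,0,-1],[0,0,0],1],[[0,0,-1],[0,0,0],1]]'

```text
clock: 16.6
position: [0.3744, 0.3138, 0.1611]
ee_rot: [0.581, 0.814, 0.0, 0.0]
ft_force: [0.2, -0.4, 0.0]
grip_width: 1.002
```

move_arm --moves '[[[0,0,-1],[0,0,0],1],[[0,0,-1],[0,0,0],1],[[-1,0.3,0],[0,0,0],1],[[-1,0.5,0],[0,0,0],1],[[-1,0.6,0],[0,0,0],1]]'

```text
clock: 17.23
position: [0.4323, 0.2536, 0.2107]
ee_rot: [0.581, 0.814, 0.001, 0.0]
ft_force: [-0.4, 0.2, 0.3]
grip_width: 0.999
```

```bash
python3 - <<'E'
from h import *
o=get_obs();P=np.array(o["position"]);X=R.from_quat(o["ee_rot"]).as_matrix();print(o["clock"],P,o["ft_force"])
h=np.array([.5263,.1355,.19]);print("units to above handle",(h-P)@X/.025)
s=camera("scene")[:,:,::-1]; im=camera("wrist")[:,:,::-1]; cv2.imwrite("pics/w7.png",im)
print(proj(camera_info("wrist"),(.5263,.1355,.101)))
cv2.imwrite("pics/c7.png",np.hstack([cv2.resize(s[170:290,200:300],(483,580),interpolation=cv2.INTER_CUBIC),cv2.resize(im[150:384,195:325],(317,580))]))
E
```

```text
17.225 [0.43230129 0.25361196 0.21068157] [-0.44567001  0.20140566  0.27203282]
units to above handle [-5.68958319  2.02230517  0.82534514]
[310.9117814  330.18293885]
```

View pics/c7.png

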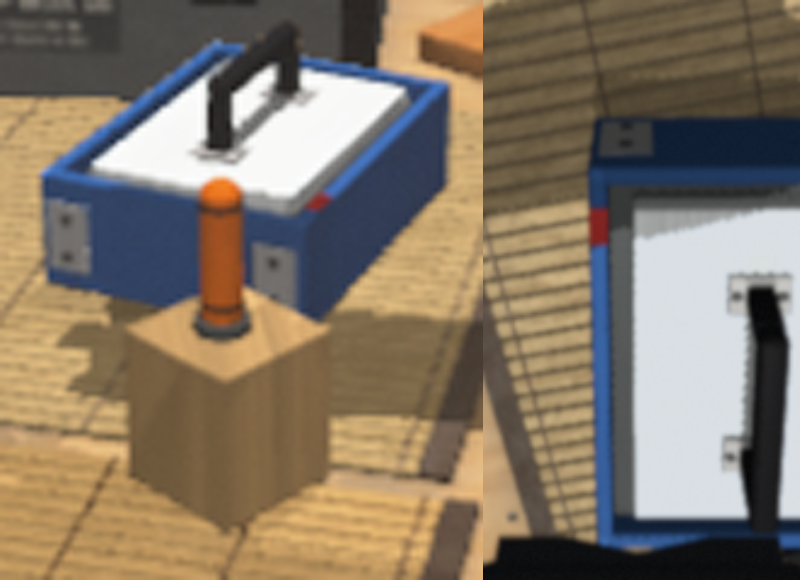

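The scriber is released and stands upright with its collar on the block. Moving to the handle.

move_arm --moves '[[[-1,0.35,0],[0,0,0.4],1],[[-1,0.35,0],[0,0,0],1],[[-1,0.35,0],[0,0,0],1],[[-1,0.35,0],[0,0,0],1],[[-1,0.35,0],[0,0,0],1]]'

```text
clock: 17.95
position: [0.5133, 0.1496, 0.2103]
ee_rot: [0.584, 0.812, 0.0, -0.0]
ft_force: [0.1, -0.1, 0.6]
grip_width: 1.002
```

move_arm --moves '[[[-0.69,0.27,0.5],[0,0,0],1],[[0,0,0.8],[0,0,0],1],[[0,0,0],[0,0,0],1]]'

```text
clock: 18.32
position: [0.524, 0.1357, 0.1765]
ee_rot: [0.584, 0.812, -0.001, -0.001]
ft_force: [0.0, 1.8, 0.3]
grip_width: 1.003
```

```bash
python3 - <<'E'
from h import *
o=get_obs();P=np.array(o["position"]);X=R.from_quat(o["ee_rot"]).as_matrix();print(o["clock"],P,o["ee_rot"],o["ft_force"])
h=np.array([.5263,.1355,.077]);print("units",(h-P)@X/.025)
ci=camera_info("wrist"); im=camera("wrist")[:,:,::-1]
c=[proj(ci,(*(P[:2]+d*X[:2,0]),.101)).round(1).tolist() for d in(-.045,0,.045)]; print(c)
cv2.imwrite("pics/w8.png",cv2.resize(im,(768,576)))
E
```

```text
18.325 [0.52400649 0.13568959 0.17645597] [ 5.83979592e-01  8.11767641e-01 -8.10053806e-04 -6.90438913e-04] [0.0436141  1.77788142 0.2950271 ]
units [-0.03705323  0.09300914  3.9780439 ]
[[257.1, 260.0], [257.0, 203.5], [256.8, 139.5]]
```

View pics/w8.png

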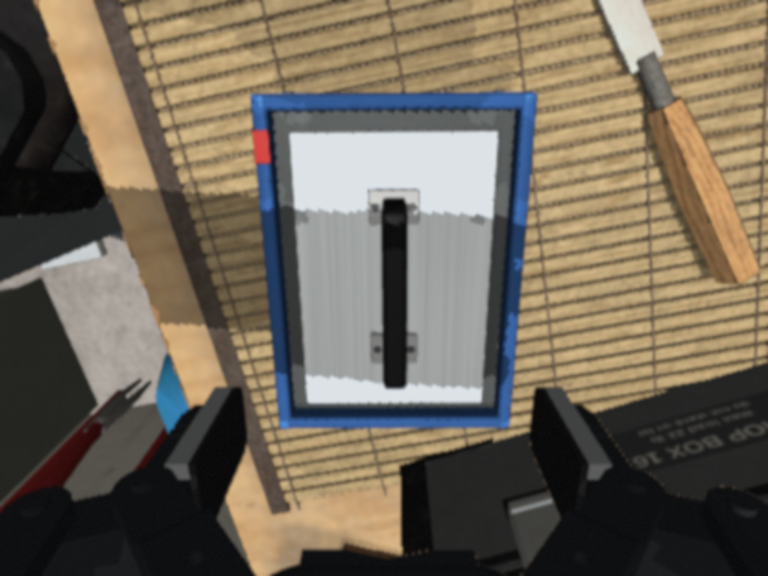

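The handle is seen along the tool's x axis with its centre about 2.5 mm along +y, matching the computed +0.09 units. Lowering.

move_arm --moves '[[[0,0.1,0.8],[0,0,0],1],[[0,0,0.8],[0,0,0],1],[[0,0,0.8],[0,0,0],1],[[0,0,0.8],[0,0,0],1],[[0,0,0.6],[0,0,0],1]]'

```text
clock: 19.0
position: [0.5275, 0.137, 0.0823]
ee_rot: [0.584, 0.812, 0.001, 0.0]
ft_force: [0.3, -0.0, -0.2]
grip_width: 0.998
```

move_arm --moves '[[[0,0,0.15],[0,0,0],1],[[0,0,0],[0,0,0],0.5],[[0,0,0],[0,0,0],0.3],[[0,0,0],[0,0,0],0.25]]' --squeeze 30

```text
clock: 19.5
position: [0.5276, 0.1364, 0.0789]
ee_rot: [0.584, 0.812, 0.0, 0.0]
ft_force: [0.1, -0.9, 0.5]
grip_width: 0.374
```

move_arm --moves '[[[0,0,0],[0,0,0],0.05],[[0,0,0],[0,0,0],0.05],[[0,0,0],[0,0,0],0.05],[[0,0,0],[0,0,0],0.05]]' --squeeze 30

```text
clock: 20.0
position: [0.5274, 0.1363, 0.0786]
ee_rot: [0.584, 0.812, 0.0, -0.0]
ft_force: [-2.4, -1.2, 6.4]
grip_width: 0.136
```

move_arm --moves '[[[0,0,0],[0,0,0],0.05],[[0,0,0],[0,0,0],0.05],[[0,0,-0.1],[0,0,0],0.05],[[0,0,-0.1],[0,0,0],0.05],[[0,0,-0.1],[0,0,0],0.05]]' --squeeze 90

```text
clock: 20.62
position: [0.527, 0.1361, 0.0856]
ee_rot: [0.584, 0.812, -0.0, -0.0]
ft_force: [-0.0, -0.1, -4.7]
grip_width: 0.121
```

move_arm --moves '[[[0,0,-0.1],[0,0,0],0.05],[[0,0,-0.2],[0,0,0],0.05],[[0,0,-0.2],[0,0,0],0.05],[[0,0,-0.2],[0,0,0],0.05],[[0,0,0],[0,0,0],0.05]]'

```text
clock: 21.25
position: [0.5276, 0.1364, 0.1038]
ee_rot: [0.584, 0.812, 0.0, 0.0]
ft_force: [-0.8, 0.2, -3.7]
grip_width: 0.114
```

It is free and the arm carries about 3.5 N, the cover's weight. Lifting on.

move_arm --moves '[[[0,0,-0.4],[0,0,0],0.05],[[0,0,-0.5],[0,0,0],0.05],[[0,0,-0.5],[0,0,0],0.05],[[0,0,-0.5],[0,0,0],0.05],[[0,0,-0.5],[0,0,0],0.05]]'

```text
clock: 21.88
position: [0.5274, 0.1363, 0.1643]
ee_rot: [0.584, 0.812, 0.0, 0.0]
ft_force: [0.5, -0.7, -3.9]
grip_width: 0.117
```

move_arm --moves '[[[0,0,-0.4],[0,0,0],0.05],[[0,0,-0.1],[0,0,0],0.05],[[0,0,0],[0,0,0],0.05],[[0,0,0],[0,0,0],0.05],[[0,0,0],[0,0,0],0.05]]'

```text
clock: 22.5
position: [0.5271, 0.1362, 0.1754]
ee_rot: [0.584, 0.812, -0.0, -0.0]
ft_force: [0.0, 0.4, -5.0]
grip_width: 0.124
```

```bash
python3 - <<'E'
from h import *
o=get_obs();print(o["clock"],o["position"],o["ft_force"],o["torque"],o["grip_width"])
s=camera("scene")[:,:,::-1]; cv2.imwrite("pics/s9.png",s[90:300,150:400]); cv2.imwrite("pics/s9.png",cv2.resize(s[90:290,160:360],(600,600),interpolation=cv2.INTER_CUBIC))
E
```

```text
22.5 [0.52711703 0.13618538 0.17541835] [ 0.04198056  0.4492402  -5.03176634] [-0.00907728 -0.0595853   0.07584585] 0.12404729545446812
```

No picture views are left, so I'll check level numerically: the plate's white outline in the scene view against the corners expected for a level cover.

```bash
python3 - <<'E'
from h import *
s=camera("scene")[:,:,::-1]; cs=camera_info("scene"); P=get_obs()["position"]
a=np.radians(18.6); Rz=np.array([[np.cos(a),-np.sin(a)],[np.sin(a),np.cos(a)]])
zt=.060+P[2]-.0786
E=np.array([proj(cs,(*(P[:2]+Rz@np.array(k)),zt)) for k in((-.052,.077),(.052,.077),(.052,-.077),(-.052,-.077))]); print("expected",E.round(1).tolist())
g=cv2.GaussianBlur(s,(3,3),0); h=cv2.cvtColor(g,cv2.COLOR_BGR2HSV); m=((h[...,1]<40)&(h[...,2]>110)).astype(np.uint8)
x,y=E.min(0).astype(int)-12; X,Y=E.max(0).astype(int)+12; print(x,y,X,Y)
t=cv2.resize(m[y:Y,x:X],None,fx=.7,fy=.5,interpolation=cv2.INTER_AREA)
print("\n".join("".join("#" if v else "." for v in r) for r in t))
M=np.zeros_like(m);M[y:Y,x:X]=m[y:Y,x:X]; c=max(cv2.findContours(M,0,1)[0],key=cv2.contourArea); print(cv2.approxPolyDP(cv2.convexHull(c),3,True)[:,0].tolist())
E
```

```text
expected [[257.7, 171.2], [216.1, 164.3], [246.2, 145.6], [284.2, 151.1]]
204 133 296 183
................................................................
................................................................
................................................................
................................................................
................................................................
................................................................
................................................................
.........................#......................................
.........................................######.................
........................###....####......###############........
.......................###.....#####.....################.......
....................######.....########################.........
...................#######.....######################...........
..............###########........##################.............
............##############........################..............
.........#######################################................
.........######################################.................
.........####################################...................
..........##################################....................
...................#######################......................
............................############........................
...................................###..........................
................................................................
................................................................
................................................................
[[284, 152], [257, 176], [217, 168], [218, 163], [240, 150]]
```

The corners match a level cover within about 2 px. The lower ones at 168 and 176 include the plate's side face. Handing in.

```bash
python3 -c "
from workcell import *
o=get_obs();print(o['clock'],o['position'],o['ft_force']);print(hand_in())"
```

```text
22.6 [0.52718561 0.13619469 0.17556843] [-0.45562682  0.18475673 -3.66418468]
the job is handed in; nothing more can be done
None
```

The job was handed in at 22.6 s with the cover held level about 97 mm above its seat; the hand-in gives no verdict.

- **Scribing:** I lowered the scriber's point about 7 mm into the front joint at the red-mark end. I then guided it at about 5.6 cm/s to the far end, from box y of about +67 mm to about −72 mm by the tool position. Forces stayed at sensor-noise level throughout.
- **Returning the scriber:** It went back into its stand without contact force. After release, the picture showed it upright with the collar on the block.
- **Lifting the cover:** I gripped the handle at 90 N and lifted straight up. The wrist carried about 3.7–5 N, against a weight of about 3.4 N. The plate's outline in the scene view matched a level cover within about 2 px.

**Disagreements and a gap in the checks:**
- The top and wrist cameras disagreed by up to about 6 mm on where the scriber stood. Most of that was along the seam direction, so I ran the sweep slightly past both marked ends.
- The last picture was not viewed, because the viewing limit was reached. The final level check is therefore numerical only.

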